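Size a die plunger on a hole gauge

TASK

The pellet-die plunger in the yellow-ringed well has lost its size mark. Take it out and step it down the holes of the steel gauge plate to the smallest one that it slides through, never forcing it; part way in, nudge it gently sideways against the bore to feel that it has no shake there, then slide it home until its flange rests on the plate and only then let go. Leave the other two plungers and the bottle, beaker and timer round the work where they stand.

Things in the scene. Friction and masses are not known exactly. Their poses are not given: they have to be found in the camera images.
- plunger_a: one of three steel die plungers, alike from above: round shank 52 mm long (end chamfered 1 mm), then a flange 30 mm wide, 5 mm thick, then a knurled grip 24 mm wide, 35 mm high; 0.13 to 0.22 kg. Shanks are 13, 16 and 20 mm thick, which is which not known. Stands upright in a well, flange on the stand's top. Origin: centre of the shank's lower end, z up the plunger (flange underside at 52 mm)
- plunger_b: one of three steel die plungers, alike from above: round shank 52 mm long (end chamfered 1 mm), then a flange 30 mm wide, 5 mm thick, then a knurled grip 24 mm wide, 35 mm high; 0.13 to 0.22 kg. Shanks are 13, 16 and 20 mm thick, which is which not known. Stands upright in a well, flange on the stand's top. Origin: centre of the shank's lower end, z up the plunger (flange underside at 52 mm)
- plunger_c: one of three steel die plungers, alike from above: round shank 52 mm long (end chamfered 1 mm), then a flange 30 mm wide, 5 mm thick, then a knurled grip 24 mm wide, 35 mm high; 0.13 to 0.22 kg. Shanks are 13, 16 and 20 mm thick, which is which not known. Stands upright in a well, flange on the stand's top. Origin: centre of the shank's lower end, z up the plunger (flange underside at 52 mm)
- gauge: fixed steel plate 56 x 200 x 12 mm, top 74 mm above the work surface, on two end cheeks, open below. Four through holes along its y axis, 42 mm apart on the centre line: bores 21, 17, 14, 11 mm from +y to -y (for 20, 16, 13, 10 mm shanks; 1 mm wider than the shank), marked with four to one dots. Rigid. Origin: on the work surface under the centre, z up
- hole_20 (a point): centre of the mouth, level with the plate's top, of the gauge hole for 20 mm shanks (bore 21 mm, right through the plate, at y = +63 mm of the gauge). Axes as the gauge: z up. A plunger fully home here has its origin 52 mm below this point
- hole_16 (a point): centre of the mouth, level with the plate's top, of the gauge hole for 16 mm shanks (bore 17 mm, right through the plate, at y = +21 mm). Axes as the gauge: z up. A plunger fully home here has its origin 52 mm below this point
- hole_13 (a point): centre of the mouth, level with the plate's top, of the gauge hole for 13 mm shanks (bore 14 mm, right through the plate, at y = -21 mm). Axes as the gauge: z up. A plunger fully home here has its origin 52 mm below this point
- hole_10 (a point): centre of the mouth, level with the plate's top, of the gauge hole for 10 mm shanks (bore 11 mm, right through the plate, at y = -63 mm; smaller than every plunger). Axes as the gauge: z up. A plunger fully home here has its origin 52 mm below this point
- stand: fixed white plastic block 58 x 172 mm, top 62 mm above the work surface, on a grey foot 70 x 184 x 6 mm. Three wells 22 mm wide, 56 mm deep along its y axis at y = +52 (yellow ring), 0 and -52 mm. Origin: on the work surface under its centre, z up
- yellow_well (a point): centre of the mouth of the yellow-ringed well, level with the stand's top (62 mm). The ring is flat, 45 mm across. The plunger to be sized stands here at the start, its origin 52 mm below this point, within about 1 mm sideways
- reagent_1: loose bystander: brown reagent bottle, 45 mm wide, 78 mm high; origin under its centre
- beaker: loose bystander: glass beaker 53 mm wide, 67 mm high; origin under its centre
- lab_timer: loose bystander: digital timer 24 x 68 x 60 mm standing on its foot; origin under its centre
Not all that is in view belongs to the job. Leave any orange look-alike of the plunger_a alone.

How it is judged (in metres and radians):
On the way, in this order (a step that is already met when the one before it is completed fails the run):
1. the plunger from the yellow-ringed well is lifted out and carried clear of its well (horizontal distance between each of plunger_a, plunger_b, plunger_c and yellow_well above 0.04 m and z of any of plunger_a, plunger_b, plunger_c in the frame of yellow_well above 0.003 m), for 0.1 s.
2. part way into a hole, flange still clear of the plate, it presses sideways on the bore (over 1.5 N) and has no shake: its axis stays within 1.2 mm of the hole's, tilt under 0.06 rad (((contact force between plunger_a and gauge above 1.5 N and z of plunger_a in the frame of hole_13 between -0.0495 and -0.006 m and angle between plunger_a's own z axis and vertical below 0.06 rad and x of hole_13 in the frame of plunger_a between -0.0012 and 0.0012 m and y of hole_13 in the frame of plunger_a between -0.0012 and 0.0012 m) or (contact force between plunger_a and gauge above 1.5 N and z of plunger_a in the frame of hole_16 between -0.0495 and -0.006 m and angle between plunger_a's own z axis and vertical below 0.06 rad and x of hole_16 in the frame of plunger_a between -0.0012 and 0.0012 m and y of hole_16 in the frame of plunger_a between -0.0012 and 0.0012 m) or (contact force between plunger_a and gauge above 1.5 N and z of plunger_a in the frame of hole_20 between -0.0495 and -0.006 m and angle between plunger_a's own z axis and vertical below 0.06 rad and x of hole_20 in the frame of plunger_a between -0.0012 and 0.0012 m and y of hole_20 in the frame of plunger_a between -0.0012 and 0.0012 m) or (contact force between plunger_b and gauge above 1.5 N and z of plunger_b in the frame of hole_13 between -0.0495 and -0.006 m and angle between plunger_b's own z axis and vertical below 0.06 rad and x of hole_13 in the frame of plunger_b between -0.0012 and 0.0012 m and y of hole_13 in the frame of plunger_b between -0.0012 and 0.0012 m) or (contact force between plunger_b and gauge above 1.5 N and z of plunger_b in the frame of hole_16 between -0.0495 and -0.006 m and angle between plunger_b's own z axis and vertical below 0.06 rad and x of hole_16 in the frame of plunger_b between -0.0012 and 0.0012 m and y of hole_16 in the frame of plunger_b between -0.0012 and 0.0012 m) or (contact force between plunger_b and gauge above 1.5 N and z of plunger_b in the frame of hole_20 between -0.0495 and -0.006 m and angle between plunger_b's own z axis and vertical below 0.06 rad and x of hole_20 in the frame of plunger_b between -0.0012 and 0.0012 m and y of hole_20 in the frame of plunger_b between -0.0012 and 0.0012 m) or (contact force between plunger_c and gauge above 1.5 N and z of plunger_c in the frame of hole_13 between -0.0495 and -0.006 m and angle between plunger_c's own z axis and vertical below 0.06 rad and x of hole_13 in the frame of plunger_c between -0.0012 and 0.0012 m and y of hole_13 in the frame of plunger_c between -0.0012 and 0.0012 m) or (contact force between plunger_c and gauge above 1.5 N and z of plunger_c in the frame of hole_16 between -0.0495 and -0.006 m and angle between plunger_c's own z axis and vertical below 0.06 rad and x of hole_16 in the frame of plunger_c between -0.0012 and 0.0012 m and y of hole_16 in the frame of plunger_c between -0.0012 and 0.0012 m) or (contact force between plunger_c and gauge above 1.5 N and z of plunger_c in the frame of hole_20 between -0.0495 and -0.006 m and angle between plunger_c's own z axis and vertical below 0.06 rad and x of hole_20 in the frame of plunger_c between -0.0012 and 0.0012 m and y of hole_20 in the frame of plunger_c between -0.0012 and 0.0012 m))), for 0.1 s.
3. it is slid home, flange on the plate, while the fingers still hold it (((horizontal distance between plunger_a and hole_13 below 0.004 m and z of plunger_a in the frame of hole_13 below -0.05 m and angle between plunger_a's own z axis and vertical below 0.06 rad and contact force between the fingers and plunger_a above 1 N) or (horizontal distance between plunger_a and hole_16 below 0.004 m and z of plunger_a in the frame of hole_16 below -0.05 m and angle between plunger_a's own z axis and vertical below 0.06 rad and contact force between the fingers and plunger_a above 1 N) or (horizontal distance between plunger_a and hole_20 below 0.004 m and z of plunger_a in the frame of hole_20 below -0.05 m and angle between plunger_a's own z axis and vertical below 0.06 rad and contact force between the fingers and plunger_a above 1 N) or (horizontal distance between plunger_b and hole_13 below 0.004 m and z of plunger_b in the frame of hole_13 below -0.05 m and angle between plunger_b's own z axis and vertical below 0.06 rad and contact force between the fingers and plunger_b above 1 N) or (horizontal distance between plunger_b and hole_16 below 0.004 m and z of plunger_b in the frame of hole_16 below -0.05 m and angle between plunger_b's own z axis and vertical below 0.06 rad and contact force between the fingers and plunger_b above 1 N) or (horizontal distance between plunger_b and hole_20 below 0.004 m and z of plunger_b in the frame of hole_20 below -0.05 m and angle between plunger_b's own z axis and vertical below 0.06 rad and contact force between the fingers and plunger_b above 1 N) or (horizontal distance between plunger_c and hole_13 below 0.004 m and z of plunger_c in the frame of hole_13 below -0.05 m and angle between plunger_c's own z axis and vertical below 0.06 rad and contact force between the fingers and plunger_c above 1 N) or (horizontal distance between plunger_c and hole_16 below 0.004 m and z of plunger_c in the frame of hole_16 below -0.05 m and angle between plunger_c's own z axis and vertical below 0.06 rad and contact force between the fingers and plunger_c above 1 N) or (horizontal distance between plunger_c and hole_20 below 0.004 m and z of plunger_c in the frame of hole_20 below -0.05 m and angle between plunger_c's own z axis and vertical below 0.06 rad and contact force between the fingers and plunger_c above 1 N))), for 0.1 s.
At the end, for the whole second after the job is handed in: the plunger from the yellow-ringed well, and no other, stands in the hole it fits without shake: flange within 2 mm of the plate, lower end within 4 mm of the hole's axis, tilt under 0.06 rad, released, at rest; the other two stand in the stand within 15 mm of their starts (horizontal distance between each of plunger_a, plunger_b, plunger_c and yellow_well above 0.04 m and ((distance of each of plunger_b, plunger_c from where it was at the start of the episode below 0.015 m and contact force between the fingers and plunger_a below 0.1 N and linear speed of plunger_a below 0.02 m/s and ((horizontal distance between plunger_a and hole_13 below 0.004 m and z of plunger_a in the frame of hole_13 below -0.05 m and angle between plunger_a's own z axis and vertical below 0.06 rad) or (horizontal distance between plunger_a and hole_16 below 0.004 m and z of plunger_a in the frame of hole_16 below -0.05 m and angle between plunger_a's own z axis and vertical below 0.06 rad) or (horizontal distance between plunger_a and hole_20 below 0.004 m and z of plunger_a in the frame of hole_20 below -0.05 m and angle between plunger_a's own z axis and vertical below 0.06 rad))) or (distance of each of plunger_a, plunger_c from where it was at the start of the episode below 0.015 m and contact force between the fingers and plunger_b below 0.1 N and linear speed of plunger_b below 0.02 m/s and ((horizontal distance between plunger_b and hole_13 below 0.004 m and z of plunger_b in the frame of hole_13 below -0.05 m and angle between plunger_b's own z axis and vertical below 0.06 rad) or (horizontal distance between plunger_b and hole_16 below 0.004 m and z of plunger_b in the frame of hole_16 below -0.05 m and angle between plunger_b's own z axis and vertical below 0.06 rad) or (horizontal distance between plunger_b and hole_20 below 0.004 m and z of plunger_b in the frame of hole_20 below -0.05 m and angle between plunger_b's own z axis and vertical below 0.06 rad))) or (distance of each of plunger_a, plunger_b from where it was at the start of the episode below 0.015 m and contact force between the fingers and plunger_c below 0.1 N and linear speed of plunger_c below 0.02 m/s and ((horizontal distance between plunger_c and hole_13 below 0.004 m and z of plunger_c in the frame of hole_13 below -0.05 m and angle between plunger_c's own z axis and vertical below 0.06 rad) or (horizontal distance between plunger_c and hole_16 below 0.004 m and z of plunger_c in the frame of hole_16 below -0.05 m and angle between plunger_c's own z axis and vertical below 0.06 rad) or (horizontal distance between plunger_c and hole_20 below 0.004 m and z of plunger_c in the frame of hole_20 below -0.05 m and angle between plunger_c's own z axis and vertical below 0.06 rad))))); the robot touches nothing.
It fails at once if a plunger is forced: more than 40 N between it and the gauge (contact force between any of plunger_a, plunger_b, plunger_c and gauge above 40 N).
It fails at once if more than one plunger is moved (by more than 15 mm) (distance of each of plunger_a, plunger_b from where it was at the start of the episode above 0.015 m or distance of each of plunger_b, plunger_c from where it was at the start of the episode above 0.015 m or distance of each of plunger_a, plunger_c from where it was at the start of the episode above 0.015 m).
It fails at once if a bystander (reagent bottle, beaker, timer) is moved by more than 20 mm (distance of any of reagent_1, beaker, lab_timer from where it was at the start of the episode above 0.02 m).
It also fails if it takes over 61 s, if anything falls off the work surface, if the arm or the gripper's body presses on something with over 40 N, if the wrist force passes 120 N, or if a joint passes its speed limit or range.

ROBOT

A 6-joint arm with a two-finger parallel gripper is mounted at the origin on the work surface; the furniture and walls round the work are solid. World frame = base frame: x ahead of the robot, y to its left, z up, the work surface at z = 0. Lengths are in mm, angles in degrees, forces in N, time in s.
With the tool pointing down it reaches from about 400 to 825 mm from the base axis. Payload 7 kg.
Tool frame: the origin (TCP) lies between the finger pads; the fingertips stand env.tip_extent ahead of it and the grasp point (between the pads) lies 6 mm ahead of it (env.tip_extent is the distance from the TCP to the fingertips, in mm); z points along the fingers, y is the line along which they close (so a half turn about z gives the same grasp; the last joint's range is limited). The gripper opens to 85 mm and grips with 20 to 120 N. Pads are 22 mm wide; open, the fingers measure 114 mm over their backs; the gripper's body (76 mm by 85 mm) begins 54 mm behind the grasp point. The pads swing forward as they close: fully open they stand 13 mm farther back than shut.
Start: joints at [-60.556, 20.546, 0.682, 0, -70.136, -16.507], TCP at [151.098, -657.849, 256.302] pointing down, gripper open.
Joint ranges: [-176.03, 176.03], [-82.01, 121.73], [-58.28, 71.71], [-173.87, 95.51], [-174.79, -0.11], [-173.66, 173.66]. Speed limits (degrees/s): [136.94, 136.94, 172.46, 180, 180, 180].

INTERFACE

Orientations are given as a 3x3 rotation matrix whose columns are the frame's x, y, z axes.
In Python, from station import status, capture, sign_off, env gives the robot as it stands.
- The arm moves only by the shell command python3 -m handwheel 'ROWS' [OPENING] [FORCE]. ROWS is JSON, one flat list of numbers, 6 for each row, row after row: the shift along the tool's x, y, z in mm, then the turn, a rotation vector about the tool's x, y, z in rad. In form: [x, y, z, ax, ay, az, x, y, z, ax, ay, az, ...]. A call has 1 to 10 rows; each row shifts and turns the commanded pose from where the row before left it, along the tool's axes as they then stand; what a row does not reach is not made up. A row lasts 1/8 s, in which the tool goes at most 62.5 mm and 10.7 degrees, less where a joint would pass 70% of its speed; a pose out of reach is approached as far as the arm can. A call with a gripper value outside its range is refused whole. OPENING is the closure, from 0 (fully open) to 1 (shut), set as the call begins (- or left out, the last holds). The fingers move at their own pace and stop on an object; FORCE is the grip in N (left out, the last holds). Time passes only in rows, so rows that do not move let the fingers close. It gives the time, the measured TCP pose, the force, the opening and the grip force at its end, in the units of the state.
- status.observe(): the state, without advancing time (a new reading comes with each control period).
- capture(name): name is "scene" or "top" or "wrist"; returns a dict with "img" (480x640x3 uint8, red, green, blue), "fx", "fy", "cx", "cy" (pixels), "k1" (the pictures are not rectified: a ray, as slopes to the right and down, at radius r is drawn at 1 + k1 r^2 times it, then the intrinsics apply), "T" (4x4, takes a point from camera to world coordinates). Camera axes: x right, y up, looking along -z (the intrinsics and any distortion apply to the point x, -y, -z); pixel columns grow to the right and rows downward; lengths in mm; the calibration is good to about 2 mm. A picture is of the moment at which its call begins. There is no depth.
- sign_off(): hands the job in; it is judged then, once.
The state is a dict: "time": time; "joint_pos": joint angles; "joint_velocities": joint speeds; "joint_torque": joint torques, N m; "tcp_pos": TCP position; "orientation": TCP orientation; "contact_force": force on the tool from outside, world axes, zero at the start; "wrist_torque": the same for the moment, N m; "grip_width": finger opening in mm; "gripper_force": force on a finger pad.
Only numpy, scipy, OpenCV 4.12 (cv2) and the standard library are available. Lean on these libraries where they do the work, as an engineer would, in place of code of your own. Each camera call takes 0.05 s, during which the arm holds its last target. There are 200 camera calls.

## Working session

There is one attempt and no reset: what is moved stays moved. The work goes in short steps, Python scripts to look and compute and a shell command to move; the robot and the scene stay as the last step left them, time stands still between calls to the robot, and variables do not carry over. Pictures are saved under pics/ and viewed, at most 10 in all, crops included, and the job is handed in when it is done.

```bash
mkdir -p pics; ls; python3 - <<'E'
from station import status,capture,env
import cv2,numpy as np
s=status.observe();print(s,env.tip_extent)
for n in ("scene","top"):
    c=capture(n);print(n,c["fx"],c["cx"],c["cy"],c["k1"],np.round(c["T"],3).tolist())
    cv2.imwrite(f"pics/{n}0.png",c["img"][:,:,::-1])
E
```

```text
pics
{'time': 0.0, 'joint_pos': array([-6.05577634e+01,  2.05916912e+01,  6.33552466e-01, -2.05560028e-02,
       -7.01357285e+01, -1.65073600e+01]), 'joint_velocities': array([0.03126364, 0.04323265, 0.05363525, 0.01652963, 0.0455738 ,
       0.03203338]), 'joint_torque': array([ 4.41033671e-04, -5.83316803e+01,  2.93426371e+01,  6.93699718e+00,
       -6.03054403e-03, -2.35846350e-06]), 'tcp_pos': array([ 150.9799869 , -657.44353357,  255.35770522]), 'orientation': array([[-9.74652425e-01, -2.23723912e-01, -5.11438998e-04],
       [-2.23724451e-01,  9.74651134e-01,  1.59254869e-03],
       [ 1.42183376e-04,  1.66660285e-03, -9.99998601e-01]]), 'contact_force': array([-0.62962557, -0.71799622, -0.48752874]), 'wrist_torque': array([-0.0186155 ,  0.00212666, -0.00220327]), 'gripper_force': 0.0, 'grip_width': 85.65017109611091} 25.0
scene 593.7375272735907 321.42478848822543 245.4117013298777 -0.06571609893236784 [[-0.639, 0.323, -0.699, -269.26], [-0.769, -0.292, 0.568, 538.047], [-0.021, 0.9, 0.435, 582.932], [0.0, 0.0, 0.0, 1.0]]
top 494.20826478655493 330.1585202378956 243.87075984378788 -0.06393131081481317 [[-0.009, 0.995, -0.095, 444.029], [-1.0, -0.008, 0.007, -78.01], [0.006, 0.096, 0.995, 1035.247], [0.0, 0.0, 0.0, 1.0]]
```

View pics/scene0.png

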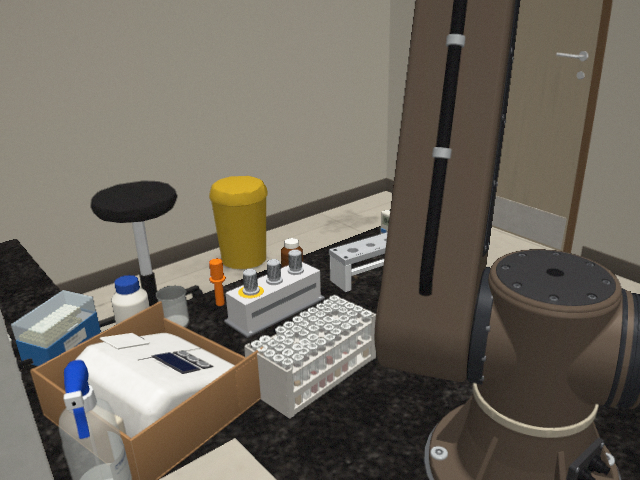

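View pics/top0.png

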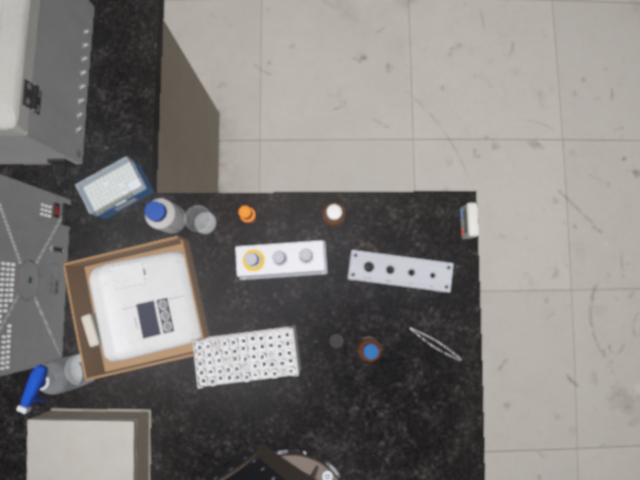

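Candidates in the top view: the ringed plunger (252,260), plain-well plungers (279,257) and (306,256), and the orange look-alike (247,213). I choose the ringed one at (252,260). The gauge holes run from the 21 mm bore at (369,267) to the 11 mm bore at (433,275).

```bash
cat > h.py <<'E'
import cv2,numpy as np
from station import status,capture,env
def ray(c,uv):
    K=np.array([[c["fx"],0,c["cx"]],[0,c["fy"],c["cy"]],[0,0,1.]])
    p=cv2.undistortPoints(np.array(uv,float).reshape(-1,1,2),K,np.array([c["k1"],0,0,0.])).reshape(-1,2)
    d=np.c_[p[:,0],-p[:,1],-np.ones(len(p))]@c["T"][:3,:3].T
    return c["T"][:3,3],d
def onz(c,uv,z):
    o,d=ray(c,uv); return o+d*((z-o[2])/d[:,2])[:,None]
def proj(c,P):
    q=(np.array(P,float).reshape(-1,3)-c["T"][:3,3])@c["T"][:3,:3]
    x=np.c_[q[:,0],-q[:,1]]/-q[:,2:]; x=x*(1+c["k1"]*(x**2).sum(1))[:,None]
    return np.c_[x[:,0]*c["fx"]+c["cx"],x[:,1]*c["fy"]+c["cy"]]
def blobs(mask,lo,hi):
    n,l,s,ce=cv2.connectedComponentsWithStats(mask.astype(np.uint8))
    return [(s[i,4],ce[i],l==i) for i in range(1,n) if lo<=s[i,4]<=hi]
E
python3 - <<'E'
from h import *
c=capture("top");g=c["img"];hsv=cv2.cvtColor(g,cv2.COLOR_RGB2HSV);gr=hsv[...,2].astype(int)
y=(hsv[...,1]>110)&(hsv[...,0]>18)&(hsv[...,0]<32)
y[:235]=0;y[285:]=0;y[:,:232]=0;y[:,275:]=0
ys=cv2.findNonZero(y.astype(np.uint8));(cx,cy),r=cv2.minEnclosingCircle(ys)
print("ring",cx,cy,r,onz(c,[[cx,cy],[cx+r,cy]],62))
pl=np.zeros(y.shape,bool);pl[245:300,345:458]=1
for a,ce,m in blobs(pl&(gr<110),8,150): print("dark",a,ce,onz(c,[ce],74))
P=cv2.minAreaRect(cv2.findNonZero((pl&(gr>140)).astype(np.uint8)));print("plate",P,onz(c,cv2.boxPoints(P),74))
st=np.zeros(y.shape,bool);st[235:285,230:333]=1
P=cv2.minAreaRect(cv2.findNonZero((st&(gr>200)|y).astype(np.uint8)));print("stand",P,onz(c,cv2.boxPoints(P),62))
cv2.imwrite("pics/crop.png",cv2.resize(g[190:310,180:490,::-1],None,fx=2.5,fy=2.5,interpolation=cv2.INTER_CUBIC))
for n,uv,z in(("orange",(247,213),90),("bottle",(334,213),78),("beaker",(200,219),67)): print(n,onz(c,[uv],z))
E
```

```text
ring 253.1666717529297 259.8333435058594 10.23348617553711 [[506.92591652  67.17726005  62.        ]
 [506.77169702  46.94820326  62.        ]]
dark 54 [368.38888889 266.38888889] [[ 491.55240124 -159.02184282   74.        ]]
dark 31 [389.58064516 269.4516129 ] [[ 485.21636207 -200.26982118   74.        ]]
dark 19 [410.84210526 272.15789474] [[ 479.55603567 -241.72986001   74.        ]]
plate ((400.3397521972656, 270.7151184082031), (103.66301727294922, 29.851463317871094), 7.512144565582275) [[ 467.92097986 -117.07375313   74.        ]
 [ 525.53853343 -125.37315589   74.        ]
 [ 497.23826728 -326.48560312   74.        ]
 [ 439.62076684 -317.05781338   74.        ]]
stand ((279.9060974121094, 258.1852722167969), (29.567523956298828, 87.70511627197266), 85.91438293457031) [[533.50727668 103.16249808  62.        ]
 [544.54464852 -70.12414949  62.        ]
 [486.14574839 -73.84988931  62.        ]
 [475.16849008  98.48292856  62.        ]]
orange [[595.96495408  75.55441145  90.        ]]
bottle [[596.48470472 -92.96885708  78.        ]]
beaker [[588.5038861  172.75643038  67.        ]]
```

View pics/crop.png

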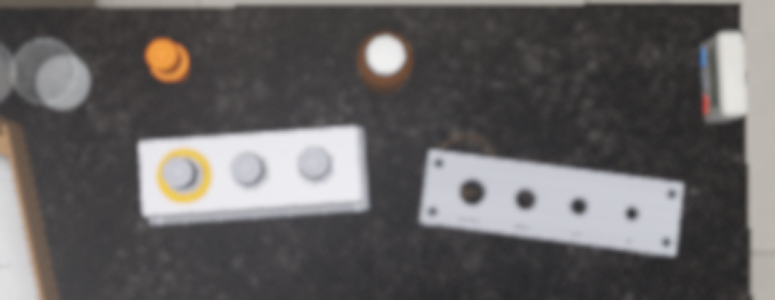

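The close crop shows a yellow ring round the left stand plunger at about crop (184,175). That matches (507,67) mm, and the ring diameter reads about 41 to 45 mm, so the choice stands. Next I move above it.

```bash
python3 -m handwheel '[-36.4,44.8,0,0,0,0,-36.4,44.8,0,0,0,0,-36.4,44.8,0,0,0,0,-36.4,44.8,0,0,0,0,-36.4,44.8,0,0,0,0,-36.4,44.8,0,0,0,0,-36.4,44.8,0,0,0,0]' 0.3; python3 -m handwheel '[-36.4,44.8,0,0,0,0,-36.4,44.8,0,0,0,0,-36.4,44.8,0,0,0,0,-36.4,44.8,0,0,0,0,-36.4,44.8,0,0,0,0,-36.4,44.8,0,0,0,0,-36.4,44.8,0,0,0,0]'; python3 -m handwheel '[0,0,0,0,0,-0.176,0,0,0,0,0,-0.176,0,0,0,0,0,-0.176,0,0,0,0,0,-0.176,0,0,0,0,0,-0.176,0,0,0,0,0,-0.176,0,0,0,0,0,-0.176,0,0,0,0,0,-0.176,0,0,0,0,0,0,0,0,0,0,0,0]'
python3 - <<'E'
from h import *
s=status.observe();print(s["joint_pos"],s["orientation"],s["grip_width"])
c=capture("wrist");print(c["fx"],c["T"].round(2).tolist());cv2.imwrite("pics/w1.png",c["img"][:,:,::-1])
E
```

```text
time: 1.02
tcp_pos: [329.6, -293.5, 256.4]
orientation: [[-0.975, -0.224, 0.0], [-0.224, 0.975, -0.0], [-0.0, -0.0, -1.0]]
contact_force: [2.1, 0.6, 0.6]
grip_width: 59.8
gripper_force: 0.0
time: 1.9
tcp_pos: [507.7, 69.4, 256.4]
orientation: [[-0.975, -0.224, 0.0], [-0.224, 0.975, 0.0], [-0.0, 0.0, -1.0]]
contact_force: [0.6, -0.3, 0.4]
grip_width: 60.0
gripper_force: 0.0
time: 3.15
tcp_pos: [507.3, 67.5, 256.2]
orientation: [[0.059, -0.998, -0.0], [-0.998, -0.059, -0.0], [0.0, 0.0, -1.0]]
contact_force: [-0.2, 0.4, 0.5]
grip_width: 59.8
gripper_force: 0.0
[ 2.95908495e+01  5.07534617e+00 -1.95971113e+01 -3.81939233e-03
 -6.53370186e+01 -2.62010517e+01] [[ 5.91008532e-02 -9.98252002e-01 -1.73732360e-04]
 [-9.98252017e-01 -5.91008490e-02 -2.89906821e-05]
 [ 1.86722765e-05  1.75142053e-04 -9.99999984e-01]] 59.76596715447664
360.42252879630473 [[-1.0, 0.06, 0.02, 510.95], [-0.06, -0.96, -0.26, 3.04], [0.0, -0.26, 0.97, 374.2], [0.0, 0.0, 0.0, 1.0]]
```

View pics/w1.png

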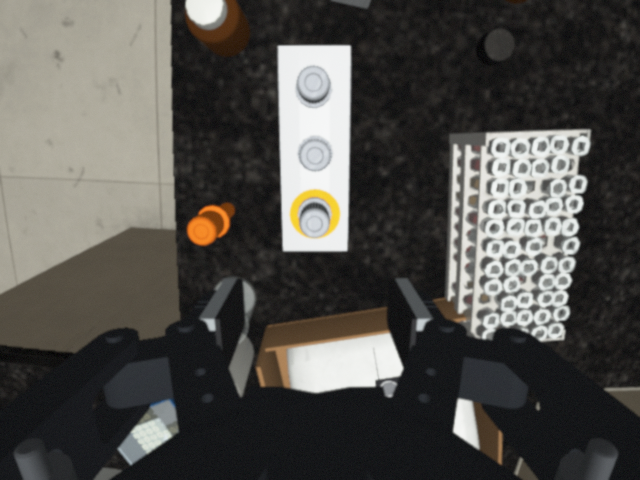

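The wrist view shows the ring centred near (315,213) with its plunger top at (315,222). The neighbours are at (314,84) and (315,154), and the fingers are not blocking.

```bash
python3 - <<'E'
from h import *
c=capture("wrist");g=c["img"];hsv=cv2.cvtColor(g,cv2.COLOR_RGB2HSV);gr=hsv[...,2]
y=(hsv[...,1]>110)&(hsv[...,0]>18)&(hsv[...,0]<32)
y[:180]=0;y[250:]=0;y[:,:280]=0;y[:,350:]=0
h=cv2.convexHull(cv2.findNonZero(y.astype(np.uint8)))
e=cv2.fitEllipse(h);print(e,onz(c,[e[0]],62))
w=onz(c,h.reshape(-1,2),62)[:,:2].astype(np.float32);print("hull circle",cv2.minEnclosingCircle(w),w.min(0),w.max(0))
st=np.zeros(y.shape,bool);st[35:262,265:365]=1
P=cv2.minAreaRect(cv2.findNonZero((st&(gr>200)|y).astype(np.uint8)));b=onz(c,cv2.boxPoints(P),62);print(P,b,b.mean(0))
ci=cv2.HoughCircles(cv2.GaussianBlur(cv2.cvtColor(g,cv2.COLOR_RGB2GRAY)[60:250,280:350],(3,3),0),cv2.HOUGH_GRADIENT,1,40,param1=100,param2=12,minRadius=11,maxRadius=18)
for q in ci[0]: print(q+[280,60,0],onz(c,[q[:2]+[280,60]],102))
E
```

```text
((314.5467224121094, 213.3555908203125), (48.123050689697266, 49.42259979248047), 90.05941009521484) [[507.95406271  68.24692761  62.        ]]
hull circle ((507.9720153808594, 68.5632095336914), 21.957040786743164) [486.193     47.268566] [529.7075  88.5941]
((314.0, 148.0), (204.0, 70.0), 90.0) [[544.40054864 -67.27688685  62.        ]
 [488.2952104  -70.54385819  62.        ]
 [474.73797667 100.31868731  62.        ]
 [538.24270069 104.03422005  62.        ]] [511.4191091   16.63304058  62.        ]
[314.5        153.5         17.39999962] [[510.99787735  14.69283126 102.        ]]
[313.5         90.5         17.39999962] [[514.2846842  -29.66129564 102.        ]]
[314.5        223.5         15.19999981] [[507.91704577  67.91829218 102.        ]]
```

```bash
python3 -m handwheel '[-0.5,-0.6,25,0,0,0,0,0,25,0,0,0,0,0,25,0,0,0,0,0,25,0,0,0,0,0,25,0,0,0,0,0,18,0,0,0,0,0,12,0,0,0,0,0,5,0,0,0,0,0,0,0,0,0]' 0.3 50; python3 -m handwheel '[0,0,0,0,0,0,0,0,0,0,0,0,0,0,0,0,0,0,0,0,0,0,0,0,0,0,0,0,0,0,0,0,0,0,0,0]' 1 50
```

```text
time: 4.38
tcp_pos: [508.1, 68.1, 96.4]
orientation: [[0.063, -0.998, 0.0], [-0.998, -0.063, -0.0], [0.0, -0.0, -1.0]]
contact_force: [0.2, -0.3, 0.1]
grip_width: 60.1
gripper_force: 0.0
time: 5.12
tcp_pos: [508.3, 68.2, 97.0]
orientation: [[0.063, -0.998, 0.001], [-0.998, -0.063, 0.0], [-0.0, -0.001, -1.0]]
contact_force: [-0.8, 0.3, 6.5]
grip_width: 22.6
gripper_force: 48.8
```

```bash
python3 -m handwheel '[0,0,-5,0,0,0,0,0,-10,0,0,0,0,0,-15,0,0,0,0,0,-20,0,0,0,0,0,-20,0,0,0,0,0,-20,0,0,0,0,0,-20,0,0,0,0,0,-10,0,0,0,0,0,0,0,0,0]'
python3 - <<'E'
from h import *
s=status.observe();print(s["contact_force"],s["wrist_torque"],s["tcp_pos"])
c=capture("wrist");cv2.imwrite("pics/w2.png",c["img"][:,:,::-1])
c=capture("scene");u=proj(c,s["tcp_pos"])[0].astype(int);print(u)
cv2.imwrite("pics/s2.png",cv2.resize(c["img"][u[1]-60:u[1]+90,u[0]-90:u[0]+90,::-1],None,fx=4,fy=4,interpolation=cv2.INTER_CUBIC))
E
```

```text
time: 6.25
tcp_pos: [508.1, 68.2, 217.1]
orientation: [[0.063, -0.998, 0.001], [-0.998, -0.063, 0.001], [-0.001, -0.002, -1.0]]
contact_force: [-1.0, -0.3, -2.0]
grip_width: 22.8
gripper_force: 49.0
[-1.04031897 -0.32453095 -2.02020063] [0.0511394  0.0281344  0.07311336] [508.13915577  68.21418127 217.14841715]
[243 209]
```

View pics/s2.png

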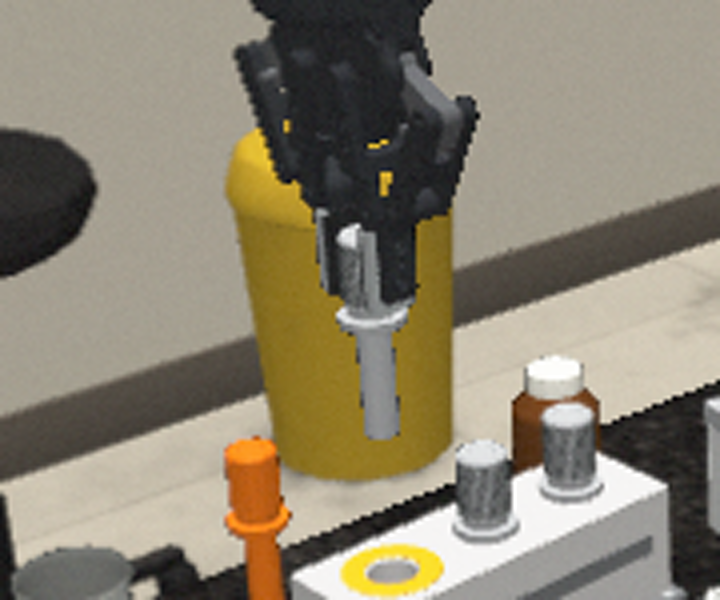

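The plunger is held upright about 34 px wide at the shank against 72 px at the flange, which suggests 13 to 16 mm. The ringed well is now empty, so I carry the plunger to where the wrist camera can see the gauge.

```bash
python3 -m handwheel '[29.4,5.7,0,0,0,0,29.4,5.7,0,0,0,0,29.4,5.7,0,0,0,0,29.4,5.7,0,0,0,0,29.4,5.7,0,0,0,0,29.4,5.7,0,0,0,0,0,0,0,0,0,0.103,0,0,0,0,0,0.103,0,0,0,0,0,0,0,0,0,0,0,0]'
python3 - <<'E'
from h import *
s=status.observe();print(s["contact_force"],s["wrist_torque"],s["tcp_pos"],s["orientation"][:,0])
c=capture("wrist");cv2.imwrite("pics/w3.png",c["img"][:,:,::-1])
gr=cv2.cvtColor(c["img"],cv2.COLOR_RGB2GRAY)
ax=np.array([.1435,.99,0]);ax/=np.linalg.norm(ax)
for i,k in enumerate((63,21,-21,-63)):
    p=np.array([482.5,-221,74])+ax*k;print(k,proj(c,p),end=" ")
    u,v=proj(c,p)[0].astype(int)
    if 20<v<460:
        w=gr[v-18:v+18,u-18:u+18]
        for a,ce,m in blobs(w<90,20,900):
            cn=cv2.findNonZero(m.astype(np.uint8));uv=ce+[u-18,v-18];h=cv2.convexHull(cn)
            e=cv2.fitEllipse(h); q=onz(c,[uv,np.array(e[0])+[u-18,v-18]],74);print(a,uv,q[:,:2],e[1],end=" ")
    print()
E
```

```text
time: 7.6
tcp_pos: [484.7, -110.1, 215.8]
orientation: [[-0.14, -0.99, -0.001], [-0.99, 0.14, -0.0], [0.0, 0.001, -1.0]]
contact_force: [0.3, 0.3, -1.9]
grip_width: 22.8
gripper_force: 49.1
[ 0.30718721  0.28409536 -1.88873852] [ 0.01474183  0.04173056 -0.02498063] [ 484.66953762 -110.09244917  215.80673568] [-1.40220486e-01 -9.90120276e-01  2.34555735e-04]
63 [[295.78152856 162.71549048]] 552 [294.98731884 163.0307971 ] [[ 492.13079435 -158.51328484]
 [ 492.13847539 -158.50905082]] (25.891036987304688, 26.93545150756836) 
21 [[295.18295354 101.0009714 ]] 389 [294.36503856 102.53984576] [[ 486.22361856 -199.29391666]
 [ 486.25739525 -199.29891046]] (21.372793197631836, 22.671228408813477) 
-21 [[294.65371951  35.70485777]] 244 [293.66393443  38.3647541 ] [[ 480.39234793 -240.22402778]
 [ 480.3466288  -240.17297892]] (16.518802642822266, 18.276851654052734) 
-63 [[294.23868008 -32.06152114]]
```

View pics/w3.png

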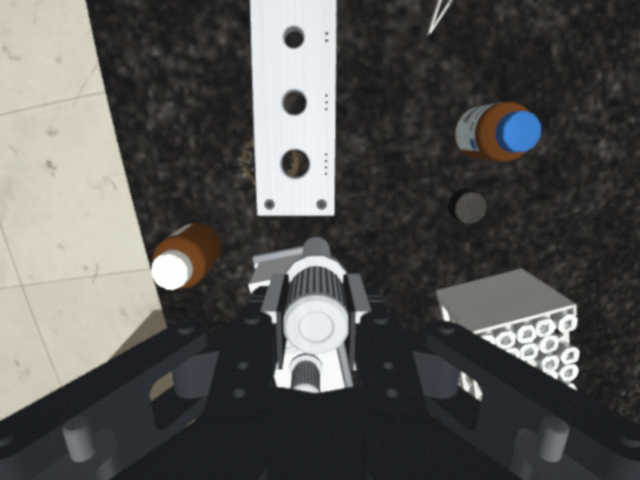

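The wrist view shows the 21, 17 and 14 mm bores at (295,163), (294,103) and (294,38), with 4, 3 and 2 dots beside them. The shank tip shows at (316,242), over nothing. I go above the 21 mm bore first.

```bash
python3 -m handwheel '[12,-3.5,0,0,0,0,12,-3.5,0,0,0,0,12,-3.5,0,0,0,0,11.1,-3.4,0,0,0,0,0,0,16,0,0,0,0,0,16,0,0,0,0,0,12,0,0,0,0,0,3,0,0,0,0,0,0,0,0,0]'
python3 - <<'E'
from h import *
s=status.observe();t=s["tcp_pos"];print(t,s["orientation"][2])
c=capture("wrist");g=c["img"];tip=np.array([t[0],t[1],t[2]-86.5])
u=proj(c,tip)[0];print("tip px if centred",u)
for d in (13,16,20):
    a=np.linspace(0,2*np.pi,60);pp=proj(c,tip+d/2*np.c_[np.cos(a),np.sin(a),0*a]);print(d,pp.min(0),pp.max(0))
for h in ((491.9,-158.7,74),(485.7,-199.8,74)):
    print(proj(c,h))
u=u.astype(int);cr=g[u[1]-130:u[1]+70,u[0]-100:u[0]+100,::-1];print("crop origin",u-[100,130])
cv2.imwrite("pics/w4.png",cv2.resize(cr,None,fx=3,fy=3,interpolation=cv2.INTER_CUBIC))
E
```

```text
time: 8.78
tcp_pos: [492.0, -158.6, 169.2]
orientation: [[-0.142, -0.99, -0.0], [-0.99, 0.142, -0.0], [0.0, 0.0, -1.0]]
contact_force: [0.0, 0.5, -1.3]
grip_width: 22.2
gripper_force: 49.1
[ 491.99645431 -158.57689832  169.16971621] [ 1.98784442e-04  3.25426276e-04 -9.99999927e-01]
tip px if centred [315.12953338 249.42808587]
13 [304.20694471 238.90984953] [326.06024705 259.76820146]
16 [301.68773967 236.45848652] [328.58182627 262.13037902]
20 [298.32980423 233.1759602 ] [331.94321784 265.26596313]
[[315.26226238 244.98785668]]
[[315.67000004 177.36342751]]
crop origin [215 119]
```

View pics/w4.png

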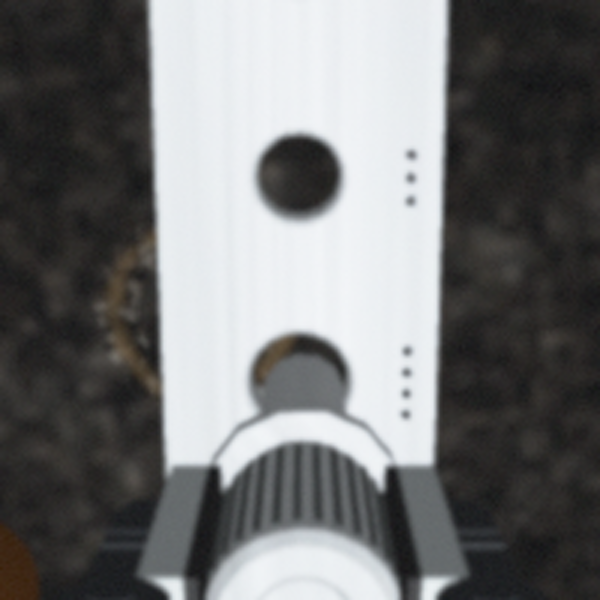

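The crop shows the shank tip about 28 px wide, which is nearly 16 mm, entering over the 21 mm bore with margin; the 17 mm bore is at crop (300,176). I ease it into the first hole.

```bash
python3 -m handwheel '[0,-0.5,2.5,0,0,0,0,0,2.5,0,0,0,0,0,2.5,0,0,0,0,0,2.5,0,0,0,0,0,2.5,0,0,0,0,0,2.5,0,0,0,0,0,2.5,0,0,0,0,0,2.5,0,0,0,0,0,2.5,0,0,0,0,0,0,0,0,0]'
for i in 1; do python3 -m handwheel '[0,0.5,0,0,0,0,0,0.5,0,0,0,0,0,0.5,0,0,0,0,0,0.5,0,0,0,0,0,0,0,0,0,0]'; done
```

```text
time: 10.07
tcp_pos: [492.3, -158.8, 146.6]
orientation: [[-0.143, -0.99, -0.0], [-0.99, 0.143, -0.0], [0.0, 0.0, -1.0]]
contact_force: [0.2, -0.7, -1.1]
grip_width: 22.6
gripper_force: 49.1
time: 10.7
tcp_pos: [490.5, -158.5, 146.9]
orientation: [[-0.143, -0.99, 0.0], [-0.99, 0.143, 0.0], [-0.0, -0.0, -1.0]]
contact_force: [-0.1, -0.9, -1.1]
grip_width: 22.7
gripper_force: 49.0
```

It went into the 21 mm bore with no resistance and has shake. I use this bore to centre by feel, one side at a time.

```bash
python3 -m handwheel '[0,0.4,0,0,0,0,0,0.4,0,0,0,0,0,0,0,0,0,0]'; python3 -m handwheel '[0,0.4,0,0,0,0,0,0.4,0,0,0,0,0,0,0,0,0,0]'; echo; python3 -m handwheel '[0,-1.6,0,0,0,0,0,-2,0,0,0,0,0,-1.6,0,0,0,0,0,0,0,0,0,0]';python3 -m handwheel '[0,-0.4,0,0,0,0,0,-0.4,0,0,0,0,0,0,0,0,0,0]';python3 -m handwheel '[0,-0.4,0,0,0,0,0,-0.4,0,0,0,0,0,0,0,0,0,0]'
```

```text
time: 11.08
tcp_pos: [490.1, -158.4, 147.0]
orientation: [[-0.142, -0.99, 0.001], [-0.99, 0.142, -0.0], [-0.0, -0.001, -1.0]]
contact_force: [2.6, -0.3, -2.0]
grip_width: 22.7
gripper_force: 49.0
time: 11.45
tcp_pos: [489.7, -158.3, 147.1]
orientation: [[-0.142, -0.99, 0.002], [-0.99, 0.142, -0.0], [-0.0, -0.002, -1.0]]
contact_force: [5.5, 0.8, -2.6]
grip_width: 23.0
gripper_force: 49.1

time: 11.95
tcp_pos: [493.6, -159.1, 146.6]
orientation: [[-0.143, -0.99, -0.001], [-0.99, 0.143, -0.0], [0.0, 0.001, -1.0]]
contact_force: [0.2, 0.7, -1.3]
grip_width: 22.6
gripper_force: 49.3
time: 12.32
tcp_pos: [494.8, -159.2, 146.8]
orientation: [[-0.143, -0.99, -0.0], [-0.99, 0.143, 0.0], [0.0, 0.0, -1.0]]
contact_force: [-0.0, -0.3, -1.8]
grip_width: 22.7
gripper_force: 49.3
time: 12.7
tcp_pos: [495.2, -159.2, 146.7]
orientation: [[-0.143, -0.99, -0.001], [-0.99, 0.143, 0.0], [0.0, 0.001, -1.0]]
contact_force: [-1.6, -0.1, -0.3]
grip_width: 22.6
gripper_force: 49.4
```

Contacts at x of about 490.4 and 495.2 give 4.8 mm of shake, consistent with a 16 mm shank in the 21 mm bore. I recentre and probe the other axis.

```bash
python3 -m handwheel '[0,1.5,0,0,0,0,0,1.4,0,0,0,0,0.8,0,0,0,0,0,0.8,0,0,0,0,0,0,0,0,0,0,0]'; python3 -m handwheel '[0.4,0,0,0,0,0,0.4,0,0,0,0,0,0,0,0,0,0,0]'; python3 -m handwheel '[0.4,0,0,0,0,0,0.4,0,0,0,0,0,0,0,0,0,0,0]'; echo; python3 -m handwheel '[-1.6,0,0,0,0,0,-1.6,0,0,0,0,0,-1.6,0,0,0,0,0,0,0,0,0,0,0]';python3 -m handwheel '[-0.4,0,0,0,0,0,-0.4,0,0,0,0,0,0,0,0,0,0,0]';python3 -m handwheel '[-0.4,0,0,0,0,0,-0.4,0,0,0,0,0,0,0,0,0,0,0]'
```

```text
time: 13.32
tcp_pos: [492.6, -160.4, 146.8]
orientation: [[-0.143, -0.99, 0.0], [-0.99, 0.143, 0.0], [-0.0, -0.0, -1.0]]
contact_force: [0.1, 0.7, -0.3]
grip_width: 22.7
gripper_force: 49.4
time: 13.7
tcp_pos: [492.5, -161.1, 146.9]
orientation: [[-0.143, -0.99, 0.0], [-0.99, 0.143, 0.0], [-0.0, -0.0, -1.0]]
contact_force: [0.6, 2.5, -0.4]
grip_width: 22.9
gripper_force: 49.4
time: 14.08
tcp_pos: [492.5, -161.7, 146.9]
orientation: [[-0.143, -0.99, 0.001], [-0.99, 0.143, 0.001], [-0.001, -0.001, -1.0]]
contact_force: [-0.4, 5.9, 1.4]
grip_width: 22.5
gripper_force: 49.5

time: 14.58
tcp_pos: [492.8, -157.4, 146.7]
orientation: [[-0.142, -0.99, -0.0], [-0.99, 0.142, -0.0], [0.0, 0.0, -1.0]]
contact_force: [0.5, 0.6, -1.6]
grip_width: 22.1
gripper_force: 49.4
time: 14.95
tcp_pos: [493.1, -156.5, 146.8]
orientation: [[-0.143, -0.99, 0.0], [-0.99, 0.143, 0.0], [-0.0, -0.0, -1.0]]
contact_force: [-0.4, 0.5, -1.1]
grip_width: 22.6
gripper_force: 49.4
time: 15.32
tcp_pos: [493.2, -155.6, 146.8]
orientation: [[-0.142, -0.99, 0.0], [-0.99, 0.142, 0.0], [-0.0, -0.0, -1.0]]
contact_force: [0.2, -0.3, -0.8]
grip_width: 22.3
gripper_force: 49.4
```

```bash
python3 -m handwheel '[-0.4,0,0,0,0,0,0,0,0,0,0,0]';python3 -m handwheel '[-0.4,0,0,0,0,0,0,0,0,0,0,0]';python3 -m handwheel '[-0.4,0,0,0,0,0,0,0,0,0,0,0]'
```

```text
time: 15.58
tcp_pos: [493.2, -155.3, 146.8]
orientation: [[-0.142, -0.99, -0.0], [-0.99, 0.142, -0.0], [0.0, 0.0, -1.0]]
contact_force: [-0.7, -0.7, -1.6]
grip_width: 22.9
gripper_force: 49.4
time: 15.82
tcp_pos: [493.3, -155.0, 146.8]
orientation: [[-0.142, -0.99, -0.0], [-0.99, 0.142, -0.0], [0.0, 0.0, -1.0]]
contact_force: [-1.2, -1.3, -1.1]
grip_width: 22.6
gripper_force: 49.3
time: 16.08
tcp_pos: [493.3, -154.7, 146.8]
orientation: [[-0.142, -0.99, -0.0], [-0.99, 0.142, -0.0], [0.0, 0.0, -1.0]]
contact_force: [-0.1, -1.5, -1.1]
grip_width: 22.8
gripper_force: 49.3
```

Centre of the first bore is at TCP (492.8,-158.1). I lift, step 42 mm along the plate, and check over the 17 mm bore.

```bash
python3 -m handwheel '[3.4,0,0,0,0,0,0,0,-8,0,0,0,0,0,-8,0,0,0,0,0,-8,0,0,0,14,0,0,0,0,0,14,0,0,0,0,0,14,0,0,0,0,0,0,0,7,0,0,0,0,0,0,0,0,0]'
python3 - <<'E'
from h import *
s=status.observe();t=s["tcp_pos"];print(t,s["contact_force"])
c=capture("wrist");g=c["img"];tip=np.array([t[0],t[1],t[2]-86.5])
u=proj(c,tip)[0];print("tip px",u)
a=np.linspace(0,2*np.pi,60)
for nm,p,r in(("tip16",tip,8),("hole17",(486.8,-199.7,74),8.5),("hole13",(480.8,-241.3,74),7)):
    pp=proj(c,np.array(p)+r*np.c_[np.cos(a),np.sin(a),0*a]);print(nm,pp.min(0),pp.max(0))
u=u.astype(int);cr=g[u[1]-100:u[1]+50,u[0]-75:u[0]+75,::-1];print("crop origin",u-[75,100])
cv2.imwrite("pics/w5.png",cv2.resize(cr,None,fx=4,fy=4,interpolation=cv2.INTER_CUBIC))
E
```

```text
time: 17.2
tcp_pos: [486.2, -199.7, 162.8]
orientation: [[-0.144, -0.99, -0.002], [-0.99, 0.144, 0.0], [-0.0, 0.002, -1.0]]
contact_force: [0.2, 0.3, -0.7]
grip_width: 22.2
gripper_force: 49.3
[ 486.17066353 -199.69174381  162.8221393 ] [ 0.15320005  0.31183021 -0.74443576]
tip px [314.8810961  249.40229626]
tip16 [301.43910173 236.43301843] [328.33393663 262.10539588]
hole17 [299.70938377 234.71537609] [327.98595573 261.7294659 ]
hole13 [301.37208788 165.72981336] [325.85009362 190.26535748]
crop origin [239 149]
```

View pics/w5.png

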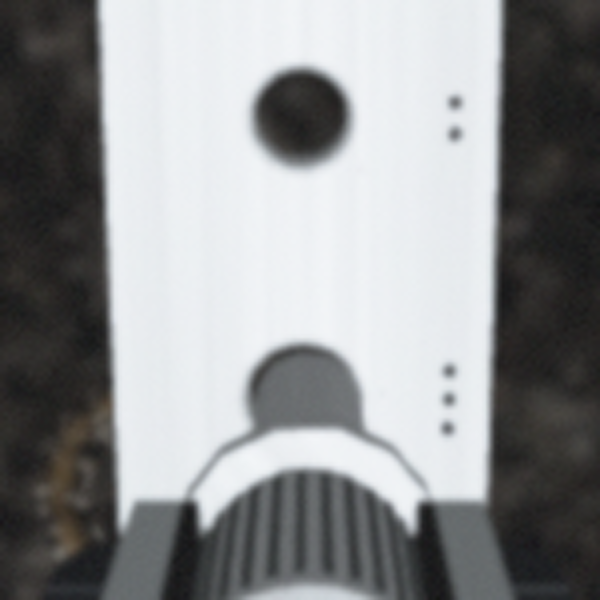

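The tip over the 3-dot hole is about 0.5 mm to the right of the bore (a dark sliver shows at crop (250,380)). I shift left 0.5 mm and descend gently.

```bash
python3 -m handwheel '[-0.2,-0.5,0,0,0,0,0,0,1,0,0,0,0,0,1,0,0,0,0,0,0.8,0,0,0,0,0,0,0,0,0]'; python3 -m handwheel '[0,0,0.7,0,0,0,0,0,0.7,0,0,0,0,0,0,0,0,0]'
```

```text
time: 17.88
tcp_pos: [487.4, -199.3, 160.9]
orientation: [[-0.142, -0.99, -0.0], [-0.99, 0.142, 0.0], [-0.0, 0.0, -1.0]]
contact_force: [0.1, -0.1, -1.5]
grip_width: 22.9
gripper_force: 49.3
time: 18.25
tcp_pos: [487.3, -199.3, 159.5]
orientation: [[-0.143, -0.99, -0.0], [-0.99, 0.143, 0.0], [0.0, 0.0, -1.0]]
contact_force: [1.1, 0.3, -1.4]
grip_width: 22.4
gripper_force: 49.3
```

```bash
python3 -m handwheel '[0,0.3,0.7,0,0,0,0,0,0.7,0,0,0,0,0,0,0,0,0]'; python3 -m handwheel '[0,0,0.8,0,0,0,0,0,0.8,0,0,0,0,0,0,0,0,0]'
```

```text
time: 18.62
tcp_pos: [487.1, -199.3, 158.1]
orientation: [[-0.143, -0.99, -0.0], [-0.99, 0.143, 0.0], [-0.0, 0.0, -1.0]]
contact_force: [-0.2, 0.8, -1.8]
grip_width: 22.7
gripper_force: 49.3
time: 19.0
tcp_pos: [487.1, -199.3, 156.5]
orientation: [[-0.143, -0.99, -0.0], [-0.99, 0.143, 0.0], [0.0, 0.0, -1.0]]
contact_force: [0.3, 0.6, -1.3]
grip_width: 22.7
gripper_force: 49.3
```

```bash
python3 -m handwheel '[0,0,1.5,0,0,0,0,0,1.5,0,0,0,0,0,1.5,0,0,0,0,0,0,0,0,0]'; python3 -m handwheel '[0,0,1.5,0,0,0,0,0,1.5,0,0,0,0,0,1.5,0,0,0,0,0,1.5,0,0,0,0,0,0,0,0,0]'; echo; python3 -m handwheel '[0,0.3,0,0,0,0,0,0.3,0,0,0,0,0,0,0,0,0,0]'
```

```text
time: 19.5
tcp_pos: [487.0, -199.3, 151.9]
orientation: [[-0.142, -0.99, -0.0], [-0.99, 0.142, 0.0], [0.0, 0.0, -1.0]]
contact_force: [1.2, -0.5, -1.7]
grip_width: 22.5
gripper_force: 49.3
time: 20.12
tcp_pos: [487.0, -199.2, 146.0]
orientation: [[-0.142, -0.99, -0.0], [-0.99, 0.142, 0.0], [-0.0, 0.0, -1.0]]
contact_force: [-0.3, 0.8, -0.2]
grip_width: 22.5
gripper_force: 49.3

time: 20.5
tcp_pos: [486.5, -199.2, 146.2]
orientation: [[-0.143, -0.99, 0.0], [-0.99, 0.143, 0.0], [-0.0, -0.0, -1.0]]
contact_force: [0.3, -0.2, -1.6]
grip_width: 22.7
gripper_force: 49.3
```

```bash
python3 -m handwheel '[0,0.3,0,0,0,0,0,0.3,0,0,0,0,0,0,0,0,0,0]'; python3 -m handwheel '[0,0.3,0,0,0,0,0,0.3,0,0,0,0,0,0,0,0,0,0,0,0,0,0,0,0]'; echo;  python3 -m handwheel '[0,-0.9,0,0,0,0,0,-0.9,0,0,0,0,0,0,0,0,0,0]'; python3 -m handwheel '[0,-0.3,0,0,0,0,0,-0.3,0,0,0,0,0,0,0,0,0,0]'; python3 -m handwheel '[0,-0.3,0,0,0,0,0,-0.3,0,0,0,0,0,0,0,0,0,0]'
```

```text
time: 20.88
tcp_pos: [486.3, -199.1, 146.2]
orientation: [[-0.142, -0.99, 0.001], [-0.99, 0.142, -0.0], [-0.0, -0.001, -1.0]]
contact_force: [1.3, -0.8, -1.6]
grip_width: 22.6
gripper_force: 49.2
time: 21.38
tcp_pos: [486.0, -199.0, 146.3]
orientation: [[-0.142, -0.99, 0.001], [-0.99, 0.142, -0.0], [-0.0, -0.001, -1.0]]
contact_force: [4.5, -1.7, -3.5]
grip_width: 22.3
gripper_force: 49.2

time: 21.75
tcp_pos: [486.4, -199.2, 145.9]
orientation: [[-0.143, -0.99, -0.001], [-0.99, 0.143, 0.0], [0.0, 0.001, -1.0]]
contact_force: [1.2, 0.3, -0.8]
grip_width: 22.6
gripper_force: 49.5
time: 22.12
tcp_pos: [487.4, -199.4, 146.0]
orientation: [[-0.143, -0.99, -0.001], [-0.99, 0.143, 0.0], [0.0, 0.001, -1.0]]
contact_force: [-0.4, -0.3, -1.5]
grip_width: 22.7
gripper_force: 49.5
time: 22.5
tcp_pos: [487.8, -199.4, 145.9]
orientation: [[-0.143, -0.99, -0.001], [-0.99, 0.143, 0.0], [0.0, 0.001, -1.0]]
contact_force: [-2.4, -0.1, -0.5]
grip_width: 22.5
gripper_force: 49.6
```

Shake here is only about 1 mm, so it is the 16 mm plunger and this is the smallest hole it passes, since 14 mm is below the measured shank. I press once more to hold, recentre, then slide down.

```bash
python3 -m handwheel '[0,-0.3,0,0,0,0,0,-0.3,0,0,0,0,0,0,0,0,0,0,0,0,0,0,0,0]'; python3 -m handwheel '[0,0.9,0,0,0,0,0,0.9,0,0,0,0,0,0,2,0,0,0,0,0,2,0,0,0,0,0,2,0,0,0,0,0,0,0,0,0]';  python3 -m handwheel '[0,0,3,0,0,0,0,0,3,0,0,0,0,0,3,0,0,0,0,0,3,0,0,0,0,0,0,0,0,0]'
```

```text
time: 23.0
tcp_pos: [488.0, -199.5, 145.9]
orientation: [[-0.143, -0.99, -0.002], [-0.99, 0.143, 0.0], [0.0, 0.002, -1.0]]
contact_force: [-4.2, 0.7, 1.5]
grip_width: 22.9
gripper_force: 49.9
time: 23.75
tcp_pos: [487.5, -199.2, 140.0]
orientation: [[-0.142, -0.99, 0.001], [-0.99, 0.142, -0.0], [-0.0, -0.001, -1.0]]
contact_force: [-0.7, 0.7, -0.9]
grip_width: 22.5
gripper_force: 49.5
time: 24.38
tcp_pos: [487.0, -199.2, 127.8]
orientation: [[-0.142, -0.99, -0.001], [-0.99, 0.142, 0.0], [0.0, 0.001, -1.0]]
contact_force: [0.4, -0.5, -2.3]
grip_width: 22.6
gripper_force: 49.5
```

```bash
python3 -m handwheel '[0,0,3,0,0,0,0,0,3,0,0,0,0,0,3,0,0,0,0,0,3,0,0,0,0,0,2,0,0,0,0,0,0,0,0,0]'; python3 -m handwheel '[0,0,1,0,0,0,0,0,1,0,0,0,0,0,1,0,0,0,0,0,0,0,0,0]'
```

```text
time: 25.12
tcp_pos: [487.0, -199.3, 113.9]
orientation: [[-0.143, -0.99, -0.0], [-0.99, 0.143, 0.0], [0.0, 0.0, -1.0]]
contact_force: [-0.3, 0.6, -1.1]
grip_width: 22.4
gripper_force: 49.5
time: 25.62
tcp_pos: [487.1, -199.3, 111.0]
orientation: [[-0.143, -0.99, -0.0], [-0.99, 0.143, 0.0], [0.0, 0.0, -1.0]]
contact_force: [-0.0, 0.5, -1.5]
grip_width: 22.3
gripper_force: 49.5
```

```bash
python3 -m handwheel '[0,0,0.5,0,0,0,0,0,0.5,0,0,0,0,0,0,0,0,0]'; python3 -m handwheel '[0,0,0.5,0,0,0,0,0,0,0,0,0]'
```

```text
time: 26.0
tcp_pos: [487.1, -199.3, 110.1]
orientation: [[-0.143, -0.99, -0.0], [-0.99, 0.143, 0.0], [-0.0, 0.0, -1.0]]
contact_force: [-0.2, 0.5, -1.7]
grip_width: 22.5
gripper_force: 49.5
time: 26.25
tcp_pos: [487.1, -199.3, 109.6]
orientation: [[-0.143, -0.99, -0.0], [-0.99, 0.143, 0.0], [-0.0, 0.0, -1.0]]
contact_force: [-0.2, -0.4, -0.4]
grip_width: 22.9
gripper_force: 49.5
```

```bash
for i in 1; do python3 -m handwheel '[0,0,0.4,0,0,0,0,0,0,0,0,0]'; python3 -m handwheel '[0,0,0.4,0,0,0,0,0,0,0,0,0]'; python3 -m handwheel '[0,0,0.4,0,0,0,0,0,0,0,0,0]'; done | grep -E "tcp|contact"
```

```text
tcp_pos: [487.1, -199.3, 109.2]
contact_force: [0.3, 0.5, -2.2]
tcp_pos: [487.1, -199.3, 109.0]
contact_force: [-2.2, 1.1, 3.0]
tcp_pos: [487.1, -199.3, 109.1]
contact_force: [-2.1, 2.1, 7.2]
```

The flange is seated: the vertical force went from -1.5 to +7 N at a TCP height of 109. I hold, relieve slightly, then release and retreat.

```bash
python3 -m handwheel '[0,0,0,0,0,0,0,0,0,0,0,0]' | grep contact; python3 -m handwheel '[0,0,0,0,0,0,0,0,0,0,0,0,0,0,0,0,0,0,0,0,0,0,0,0,0,0,0,0,0,0]' 0.3; python3 -m handwheel '[0,0,-5,0,0,0,0,0,-15,0,0,0,0,0,-25,0,0,0,0,0,-25,0,0,0,0,0,-25,0,0,0,-25,0,-15,0,0,0,-25,0,0,0,0,0,-25,0,0,0,0,0,0,0,0,0,0,0]'
python3 - <<'E'
from h import *
s=status.observe();print(s["contact_force"])
c=capture("wrist");a=cv2.resize(c["img"][:,:,::-1],(400,300))
d=capture("scene");v=d["img"][180:320,200:400,::-1];v=cv2.resize(v,(400,280))
cv2.imwrite("pics/end.png",np.vstack([a,v]))
E
```

```text
contact_force: [-3.5, 2.1, 7.1]
time: 27.88
tcp_pos: [487.1, -199.3, 108.3]
orientation: [[-0.143, -0.99, -0.0], [-0.99, 0.143, 0.0], [-0.0, 0.0, -1.0]]
contact_force: [1.2, -0.1, -0.3]
grip_width: 59.7
gripper_force: 0.0
time: 29.0
tcp_pos: [498.2, -124.0, 219.7]
orientation: [[-0.141, -0.99, 0.002], [-0.99, 0.141, 0.0], [-0.0, -0.002, -1.0]]
contact_force: [-0.0, 0.4, 0.3]
grip_width: 59.8
gripper_force: 0.0
[-0.00928496  0.37155669  0.25363036]
```

View pics/end.png

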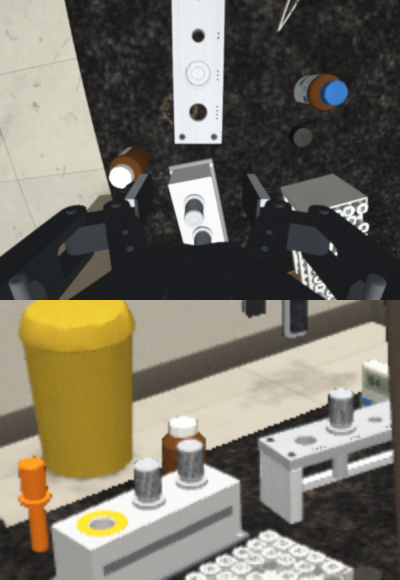

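The plunger stands upright and seated in the 3-dot hole at (198,72). The ringed well is empty, and the other two plungers and the bottle are in place.

```bash
python3 -c "
from station import sign_off
print(sign_off())"
```

```text
the job is handed in; nothing more can be done
None
```

The yellow-ring plunger is sized at 16 mm: it had about 5 mm of shake in the 21 mm bore and about 1 mm in the 17 mm bore, where it now stands released with its flange on the plate. I did not try it in the 14 mm bore, because the measured shank is too thick for it. The job was handed in at about 29 s, and no verdict came back.

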